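# Put new palette knives and scrapers out on the hook rack

## Task

New stock has come in for the hook rack on the counter. Lift the lid off the wooden stock box by its knob and lay it flat on the counter, hang every tool from the box by its eye, one to a hook, the pointed palette knives on the slim hooks and the broad scrapers on the stout ones, and when all are hanging put the lid back on the empty box so that it sits fully home. Leave the other things on the counter where they stand.

Things in the scene. Friction and masses are not known exactly. Their poses are not given: they have to be found in the camera images.
- rack: Display rack at the back (fixed): base board 115 x 330 mm, two posts (to z 273), top rail (z 182 to 244, front face at x = 23) with five upturned hooks in a row, 50 mm or more apart. Origin: centre of the underside; x points to the back, y left, z up. The hooks come forward (-x) out of the rail. A tool let go with its eye well down over an upright tip swings down and hangs.
- slim_hook_0 (a point): Seat of a slim hook (leftmost of the rack), bare steel wire 4 mm thick: centre line at the bottom of the hook, 200 mm up; axes as the rack's. From here the hook runs on 14 mm forward and turns straight up; its tip is 34 mm higher than the seat. Any eye fits over it.
- slim_hook_1 (a point): Seat of a slim hook (second from the left), bare steel wire 4 mm thick: centre line at the bottom of the hook, 200 mm up; axes as the rack's. From here the hook runs on 14 mm forward and turns straight up; its tip is 34 mm higher than the seat. Any eye fits over it.
- slim_hook_2 (a point): Seat of a slim hook (middle of the rack), bare steel wire 4 mm thick: centre line at the bottom of the hook, 200 mm up; axes as the rack's. From here the hook runs on 14 mm forward and turns straight up; its tip is 34 mm higher than the seat. Any eye fits over it.
- stout_hook_0 (a point): Seat of a stout hook (fourth from the left), black-sleeved bar 11 mm thick: centre line at the bottom of the hook, 200 mm up; axes as the rack's. From here the hook runs on 14 mm forward and turns straight up; its tip is 37 mm higher than the seat. Only the scrapers' large eyes fit over it.
- stout_hook_1 (a point): Seat of a stout hook (rightmost of the rack), black-sleeved bar 11 mm thick: centre line at the bottom of the hook, 200 mm up; axes as the rack's. From here the hook runs on 14 mm forward and turns straight up; its tip is 37 mm higher than the seat. Only the scrapers' large eyes fit over it.
- stock_box: Wooden stock box (fixed), 196 (x) x 266 (y) x 44 mm high, walls 9, inner floor at z = 9, lid on at the start. Origin: centre of the underside, x to the back. Three to five tools lie side by side in it, 43 mm or more apart along y, eyes to its far (+x) side. Left of it the counter is bare: room for the lid from world x = 0.34 (front edge) to 0.58 (paint box, left of y = 0.22).
- box_lid: Loose lid, 0.2 to 0.35 kg: plate 196 (x) x 266 (y) x 9 mm, under it a locating panel 170 x 240, 6 deep (4 mm play all round in the box), a round knob on its centre. Origin: centre of the panel's underside, z up: z = 0 on the counter, 38 mm when seated, x and y along the box's. Plate's top 15 above the origin; knob 32 across from 27 to 48 above it, thinner neck below.
- knife_0: Palette knife, may be absent: dark wooden handle 70 x 15 x 10 mm, wire eye at one end, narrow pointed steel blade (18 wide) at the other; 60 g. Origin: middle of the handle, on the underside as it lies at the start; x along the tool from handle to eye, z up. Eye centre at x = 50, z = 5; opening 11, wire 3. Blade ends at x = -88. Balances within 10 mm of the origin.
- knife_0_eye (a point): Centre of the eye of knife_0; axes as the tool's (z is the eye's axis).
- scraper_0: Scraper, may be absent: black handle 66 x 18 x 10 mm, large wire eye at one end, broad square-ended steel blade (36 wide) at the other; 80 g. Origin: middle of the handle, on the underside as it lies at the start; x along the tool from handle to eye, z up. Eye centre at x = 50, z = 5; opening 20, wire 4. Blade ends at x = -85. Balances within 15 mm of the origin.
- scraper_0_eye (a point): Centre of the eye of scraper_0; axes as the tool's (z is the eye's axis).
- knife_1: Palette knife, may be absent: dark wooden handle 70 x 15 x 10 mm, wire eye at one end, narrow pointed steel blade (18 wide) at the other; 60 g. Origin: middle of the handle, on the underside as it lies at the start; x along the tool from handle to eye, z up. Eye centre at x = 50, z = 5; opening 11, wire 3. Blade ends at x = -88. Balances within 10 mm of the origin.
- knife_1_eye (a point): Centre of the eye of knife_1; axes as the tool's (z is the eye's axis).
- scraper_1: Scraper, may be absent: black handle 66 x 18 x 10 mm, large wire eye at one end, broad square-ended steel blade (36 wide) at the other; 80 g. Origin: middle of the handle, on the underside as it lies at the start; x along the tool from handle to eye, z up. Eye centre at x = 50, z = 5; opening 20, wire 4. Blade ends at x = -85. Balances within 15 mm of the origin.
- scraper_1_eye (a point): Centre of the eye of scraper_1; axes as the tool's (z is the eye's axis).
- knife_2: Palette knife, may be absent: dark wooden handle 70 x 15 x 10 mm, wire eye at one end, narrow pointed steel blade (18 wide) at the other; 60 g. Origin: middle of the handle, on the underside as it lies at the start; x along the tool from handle to eye, z up. Eye centre at x = 50, z = 5; opening 11, wire 3. Blade ends at x = -88. Balances within 10 mm of the origin.
- knife_2_eye (a point): Centre of the eye of knife_2; axes as the tool's (z is the eye's axis).
- gesso_jar: Bystander, loose: white plastic jar with a dark lid, 67 across, 80 high, to the right of the rack (sizes in mm). Origin: centre of its underside.
- ink_bottle_2: Bystander, loose: green ink bottle with a white cap, 35 across, 80 high, on the left (sizes in mm). Origin: centre of its underside.
- ink_bottle_3: Bystander, loose: black ink bottle with a white cap, 35 across, 80 high, on the left (sizes in mm). Origin: centre of its underside.
- rubber_stamp: Bystander, loose: wooden rubber stamp with a turned knob, 50 x 25, 72 high, on the left (sizes in mm). Origin: centre of its underside.
- glue_stick: Bystander, loose: red and yellow glue stick standing, 26 across, 92 high, on the right behind the box (sizes in mm). Origin: centre of its underside.
- masking_tape: Bystander, loose: roll of masking tape lying, 100 across, 25 high, to the right of the box (sizes in mm). Origin: centre of its underside.

How it is judged:
By the outcome, as a careful person would: the job done as asked, in the order asked, and still so for the second after the job is handed in, with the robot touching nothing.
Of knife_0, scraper_0, knife_1, scraper_1, knife_2 only 3 to 5 are there at a start; the rules pass over those that are not, and their reading is None.
At some moment in a run one of box_lid may be knocked a few centimetres aside while the robot is not near it.
Once in a run the grip may slacken for a moment while it holds something.
It also fails if it takes over 210 s, if anything falls off the work surface, if the arm or the gripper's body presses on something with over 40 N, if the wrist force passes 120 N, or if a joint passes its speed limit or range.

## Robot

A 6-joint arm with a two-finger parallel gripper is mounted at the origin on a cart in front of the work surface, level with it; the furniture and walls round the work are solid. World frame = base frame: x ahead of the robot, y to its left, z up, the work surface at z = 0. Lengths are in m, angles in rad, forces in N, time in s.
With the tool pointing down it reaches from about 0.275 to 0.725 m from the base axis. Payload 5.6 kg.
Tool frame: the origin (TCP) lies at the very end of the fingers, on their centre line; the grasp point (between the pads) lies 19 mm behind it; z points along the fingers, y is the line along which they close (so a half turn about z gives the same grasp; the last joint's range is limited). The gripper opens to 85 mm and grips with 20 to 120 N. Pads are 22 mm wide; open, the fingers measure 114 mm over their backs; the gripper's body (76 mm by 85 mm) begins 54 mm behind the grasp point. The pads swing forward as they close: fully open they stand 13 mm farther back than shut.
Start: joints at [1.505, 0.255, 0.108, 0, -1.424, -0.285], TCP at [0.189, 0.517, 0.231] pointing down, gripper open.
Joint ranges: [-2.95, 2.95], [-1.21, 1.97], [-1.09, 1.5], [-2.87, 1.71], [-2.94, -0.07], [-3.05, 3.05]. Speed limits (rad/s): [2.57, 2.57, 3.14, 3.14, 3.14, 3.14].

## Interface

Orientations are given as a rotation vector (axis times angle).
In Python, from plant import sensors, get_image, arm gives the robot as it stands.
- The arm moves only by the tool servo_tool, never from a script. Its argument "moves" is a list of rows, each a list of 5 numbers: the shift along the tool's x, y, z scaled (see below), then the turn about the tool's z scaled (see below), then the gripper's target within -1 to 1 (shut at 1, half-way at 0, fully open at -1). In form: [[x, y, z, roll, hand], ...]. A call has 1 to 20 rows; each row shifts and turns the commanded pose from where the row before left it, along the tool's axes as they then stand; what a row does not reach is not made up. The controller multiplies each number of a shift by 0.2 m and each number of a turn by 2 pi rad. A row lasts 1/8 s, in which the tool goes at most 62.5 mm and 10.7 degrees, less where a joint would pass 70% of its speed; a pose out of reach is approached as far as the arm can. A call with a number of a shift or a turn outside -1 to 1 is refused whole. A call with a gripper value outside its range is refused whole. The fingers move at their own pace and stop on an object; "squeeze" is the grip in N (left out, the last holds). Time passes only in rows, so rows that do not move let the fingers close. It gives the time, the measured TCP pose, the force, the opening and the grip force at its end, in the units of the state.
- sensors.get_obs(): the state, without advancing time (a new reading comes with each control period).
- get_image(name): name is "scene" or "side" or "wrist"; returns a dict with "color" (384x512x3 uint8, red, green, blue), "range_z" (384x512 float32, m along the optical axis (not along the pixel's ray), 0 where there is no reading), "vertical_fov" (degrees; the focal length in pixels is half the picture's height over the tangent of half this angle, whatever the lens; pixels are square), "cx", "cy" (the principal point, pixels), "R" (3x3) and "t" (3): a world point X has camera coordinates R X + t. Camera axes: x right, y down, z forward; pixel columns grow to the right and rows downward; lengths in m; the calibration is good to about 2 mm. The wrist camera is an equidistant fisheye: a pixel r from the principal point sees the ray r / f radians off the axis. A picture is of the moment at which its call begins.
- arm.job_done(): hands the job in; it is judged then, once.
The state is a dict: "clock": time; "q": joint angles; "qd": joint speeds; "joint_torque": joint torques, N m; "tcp_pos": TCP position; "eef_rot": TCP orientation; "wrist_force": force on the tool from outside, world axes, zero at the start; "ft_torque": the same for the moment, N m; "width": finger opening in m; "gripper_force": force on a finger pad.
Only numpy, scipy, OpenCV 4.12 (cv2) and the standard library are available. Lean on these libraries where they do the work, as an engineer would, in place of code of your own. Each camera call takes 0.05 s, during which the arm holds its last target. There are 200 camera calls.

## Working session

There is one attempt and no reset: what is moved stays moved. The work goes in short steps, Python scripts to look and compute and a tool call to move; the robot and the scene stay as the last step left them, time stands still between calls to the robot, and variables do not carry over. Pictures are saved under pics/ and viewed, at most 14 in all, crops included, and the job is handed in when it is done.

Besides the shell and the picture viewer there is one more tool, called by a JSON object that holds its "name" and its "arguments", one argument or row to a line. servo_tool: Moves the arm, as the interface text tells. Shifts and turns lie within -1 to 1; 1 stands for 0.2 m of shift or 2 pi rad of turn. Its arguments: {"type":"object","properties":{"moves":{"type":"array","items":{"type":"array","items":{"type":"number","minimum":-1,"maximum":1}}},"squeeze":{"type":"number"}},"required":["moves"]}

```bash
ls; mkdir -p pics; cat > h.py <<'E'
import numpy as np, cv2
from plant import sensors, get_image, arm
from scipy.spatial.transform import Rotation as Ro
def world(im):
    d=im["range_z"];h,w=d.shape;f=h/2/np.tan(np.radians(im["vertical_fov"])/2)
    u,v=np.meshgrid(np.arange(w),np.arange(h));x=u-im["cx"];y=v-im["cy"]
    return (np.stack([x/f*d,y/f*d,d],-1)-im["t"])@np.array(im["R"])
def shot(n,name):
    im=get_image(n);cv2.imwrite("pics/"+name+".png",im["color"][...,::-1]);return im
def st():
    o=sensors.get_obs();print(o["clock"],"tcp",np.round(o["tcp_pos"],4),"R",np.round(Ro.from_rotvec(o["eef_rot"]).as_matrix(),3).tolist(),"q",np.round(o["q"],2),"w",o["width"],"F",np.round(o["wrist_force"],1));return o
E
python3 - <<'E'
from h import *
st()
a=shot("scene","a");b=shot("side","b")
np.savez("s0.npz",a=world(a),b=world(b),ac=a["color"],bc=b["color"])
for i in(a,b): print(-np.array(i["R"]).T@i["t"],i["vertical_fov"],np.array(i["R"])[2])
cv2.imwrite("pics/ab.png",cv2.resize(np.hstack([a["color"],b["color"]])[...,::-1],(800,300)))
E
```

```text
pics
0.0 tcp [0.1888 0.5161 0.2304] R [[0.939, -0.344, -0.001], [-0.344, -0.939, -0.002], [0.0, 0.002, -1.0]] q [ 1.5   0.26  0.11 -0.   -1.42 -0.28] w 0.08560172856908285 F [-0.2  0.4 -1. ]
[-0.25420723  1.40027467  0.91888283] 45.749273833906386 [ 0.44702643 -0.78318704 -0.43218679]
[ 0.26887097 -1.06709384  0.85968554] 56.14312356130525 [ 0.23081536  0.80822114 -0.54175905]
```

View pics/a.png

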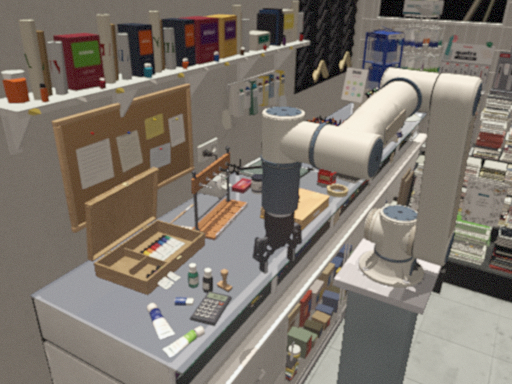

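View pics/b.png

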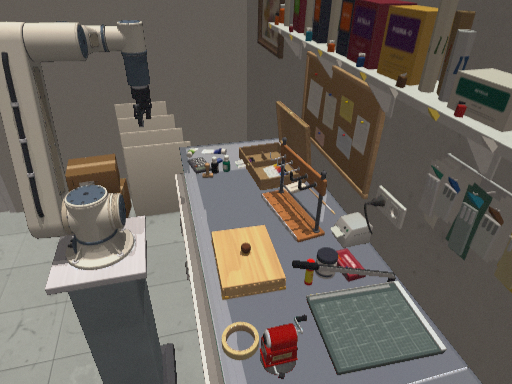

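The side view shows the lidded box with its knob at about (246,247) and the rack at about (295,190), with the jar at (326,262) and glue stick at (309,272). The scene view shows the paint box and bottles on the left.

```bash
python3 - <<'E'
from h import *
s=np.load("s0.npz");P=s["b"];c=s["bc"].astype(int)
v,u=np.mgrid[0:384,0:512]
def rect(m):
    p=(P[m][:,:2]*1000).astype(np.float32);r=cv2.minAreaRect(p);print(m.sum(),r,np.median(P[m],0).round(4));return r
m=(u>195)&(u<300)&(v>215)&(v<300)&(P[...,2]>.045)&(P[...,2]<.061); rect(m)
k=(u>230)&(u<262)&(v>235)&(v<258)&(P[...,2]>.068)&(P[...,2]<.095); rect(k)
box=(u>255)&(u<335)&(v>130)&(v<245)
for lo,hi in((.003,.03),(.18,.2),(.2,.25),(.25,.28)):
    m=box&(P[...,2]>lo)&(P[...,2]<hi)&(P[...,1]<.35)&(P[...,0]<.9); rect(m)
# rail in scene cam
A=s["a"]; m=(A[...,2]>.185)&(A[...,2]<.245)&(A[...,0]>.45)&(A[...,0]<.9)&(abs(A[...,1])<.4)
vv,uu=np.nonzero(m);print(uu.min(),uu.max(),vv.min(),vv.max());print(cv2.minAreaRect((A[m][:,:2]*1000).astype(np.float32)))
cr=c[130:245,250:340].astype(np.uint8);cv2.imwrite("pics/rk.png",cv2.resize(cr,None,fx=5,fy=5,interpolation=2)[...,::-1])
E
```

```text
3390 ((472.1180114746094, -205.19241333007812), (273.8124694824219, 196.41346740722656), 88.11982727050781) [ 0.4667 -0.2324  0.0537]
79 ((470.9978332519531, -211.3432159423828), (24.746353149414062, 29.140411376953125), 76.84589385986328) [ 0.4701 -0.214   0.0834]
2223 ((752.5107421875, 97.024658203125), (527.987548828125, 314.5437927246094), 76.31971740722656) [0.7132 0.0365 0.018 ]
205 ((749.8422241210938, 121.58973693847656), (491.6648864746094, 164.35800170898438), 75.60195922851562) [0.7449 0.0607 0.1918]
941 ((739.6771240234375, 118.5166015625), (488.1814880371094, 180.77761840820312), 75.9697265625) [7.360e-01 1.000e-04 2.224e-01]
65 ((750.0689697265625, 71.69081115722656), (382.2092590332031, 123.89506530761719), 76.93146514892578) [ 0.7569 -0.1132  0.2632]
124 240 152 206
((764.7579956054688, 97.91162109375), (221.61375427246094, 595.1428833007812), 2.781064748764038)
```

View pics/rk.png

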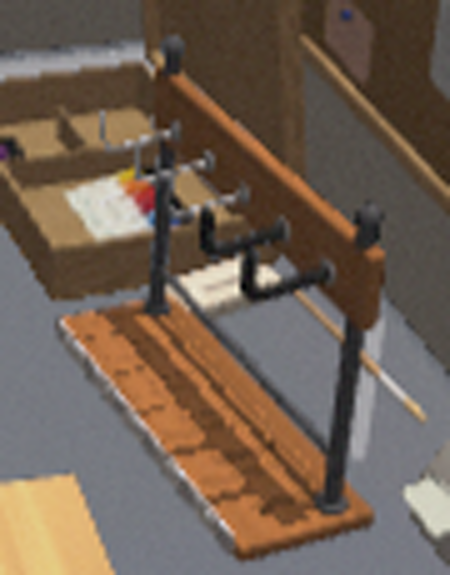

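{"name": "servo_tool", "arguments": {
  "moves": [
    [0, 0, 0, -0.028, -1],
    [0, 0, 0, -0.028, -1],
    [0.1, 0.26, -0.025, 0, -1],
    [0.1, 0.26, -0.025, 0, -1],
    [0.1, 0.26, -0.025, 0, -1],
    [0.1, 0.26, -0.025, 0, -1],
    [0.1, 0.26, -0.025, 0, -1],
    [0.1, 0.26, -0.025, 0, -1],
    [0.1, 0.26, -0.025, 0, -1],
    [0.1, 0.26, -0.025, 0, -1],
    [0.1, 0.26, -0.025, 0, -1],
    [0.1, 0.26, -0.025, 0, -1],
    [0.1, 0.26, -0.025, 0, -1],
    [0.1, 0.26, -0.025, 0, -1],
    [0.1, 0.26, -0.025, 0, -1],
    [0.1, 0.26, -0.025, 0, -1],
    [0, 0, 0, 0, -1]
  ]
}}

```text
clock: 2.22
tcp_pos: [0.4701, -0.2141, 0.2995]
eef_rot: [-3.141, 0.006, 0.005]
wrist_force: [-0.4, 0.1, 0.4]
width: 0.0855
gripper_force: 0.0
```

```bash
cat >> h.py <<'E'
def worldw(im):
    d=im["range_z"];h,w=d.shape;f=h/2/np.tan(np.radians(im["vertical_fov"])/2)
    u,v=np.meshgrid(np.arange(w),np.arange(h));x=u-im["cx"];y=v-im["cy"];r=np.hypot(x,y)+1e-9;th=r/f
    t=np.tan(np.minimum(th,1.45));return (np.stack([x/r*t*d,y/r*t*d,d],-1)-im["t"])@np.array(im["R"])
def go(x,y,z,yaw=None):
    "needed shift (units) in tool axes and turn (units); yaw deg of tool x in world"
    o=st();R=Ro.from_rotvec(o["eef_rot"]).as_matrix();cy=np.degrees(np.arctan2(R[1,0],R[0,0]))
    print("yaw",cy,"shift",np.round(R.T@(np.array([x,y,z])-o["tcp_pos"])/.2,3),"turn",None if yaw is None else -(yaw-cy)/360)
E
python3 - <<'E'
from h import *
st();w=shot("wrist","c");np.savez("w0.npz",p=worldw(w),c=w["color"]);print(w["vertical_fov"],-np.array(w["R"]).T@w["t"],np.round(w["R"],2).tolist())
E
```

```text
2.225 tcp [ 0.4701 -0.2141  0.2995] R [[1.0, -0.004, -0.003], [-0.004, -1.0, 0.0], [-0.003, -0.0, -1.0]] q [-0.12  0.18  0.18  0.   -1.58  1.69] w 0.08553742118762708 F [-0.4  0.1  0.4]
65.70646984690485 [ 0.55441136 -0.21589253  0.44091567] [[-0.0, -1.0, 0.0], [-0.94, 0.0, 0.33], [-0.33, 0.0, -0.94]]
```

View pics/c.png

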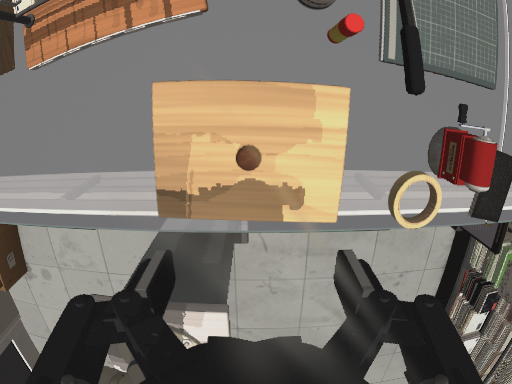

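The wrist view shows the whole lid, with corners near (153,83), (350,88), (338,222) and (158,219), and the knob at (248,157).

```bash
python3 - <<'E'
from h import *
s=np.load("w0.npz");P=s["p"]
v,u=np.mgrid[0:384,0:512]
m=(u>140)&(u<365)&(v>70)&(v<235)
q=m&(P[...,2]>.046)&(P[...,2]<.06);r=cv2.minAreaRect((P[q][:,:2]*1000).astype(np.float32));print(r,np.median(P[q],0))
k=m&(P[...,2]>.076)&(P[...,2]<.095);print(k.sum(),cv2.minEnclosingCircle((P[k][:,:2]*1000).astype(np.float32)),P[k].max(0))
k=(u<215)&(v<80)&(P[...,2]>.01)&(P[...,2]<.03);print(P[k].min(0),P[k].max(0),cv2.minAreaRect((P[k][:,:2]*1000).astype(np.float32)))
E
```

```text
((472.697265625, -207.91664123535156), (267.45361328125, 196.41262817382812), 87.99244689941406) [ 0.4819581  -0.20909948  0.05199386]
474 ((473.2463073730469, -208.52565002441406), 15.869324684143066) [ 0.48791552 -0.19290011  0.08807059]
[ 0.63001583 -0.14984909  0.01001226] [0.78009711 0.25170636 0.02999333] ((680.832763671875, 47.92182922363281), (390.7735290527344, 141.4189453125), 81.34001159667969)
```

{"name": "servo_tool", "arguments": {
  "moves": [
    [0.016, -0.03, 0.1, 0.0045, -1],
    [0, 0, 0.28, 0, -1],
    [0, 0, 0.28, 0, -1],
    [0, 0, 0.25, 0, -1],
    [0, 0, 0.15, 0, -1],
    [0, 0, 0.1, 0, -1],
    [0, 0, 0.04, 0, -1],
    [0, 0, 0, 0, 1],
    [0, 0, 0, 0, 1],
    [0, 0, 0, 0, 1],
    [0, 0, 0, 0, 1],
    [0, 0, 0, 0, 1]
  ],
  "squeeze": 60
}}

```text
clock: 3.78
tcp_pos: [0.4738, -0.2055, 0.0625]
eef_rot: [3.141, -0.042, 0.004]
wrist_force: [-1.0, 0.9, 4.7]
width: 0.0301
gripper_force: 59.5
```

```bash
python3 - <<'E'
from h import *
go(.46,.085,.1)
s=np.load("s0.npz")
for n in "ab":
    A=s[n];m=(A[...,2]>.02)&(A[...,2]<.1)&(A[...,0]>.33)&(A[...,0]<.6)&(A[...,1]>.1)&(A[...,1]<.7)
    print(n,m.sum(),A[m].min(0),np.histogram(A[m][:,1],10))
E
```

```text
3.775 tcp [ 0.4738 -0.2055  0.0625] R [[1.0, -0.027, 0.002], [-0.027, -1.0, -0.001], [0.002, 0.001, -1.0]] q [-0.11  0.31 -0.28  0.   -0.99  1.65] w 0.03010047539910711 F [-1.   0.9  4.7]
yaw -1.5424567401843678 shift [-0.108 -1.45  -0.189] turn None
a 807 [0.36077712 0.39447865 0.02000186] (array([ 88, 200, 163,  19,  33,  34,  16,  11, 173,  70]), array([0.39447865, 0.42176766, 0.44905668, 0.4763457 , 0.50363472,
       0.53092374, 0.55821275, 0.58550177, 0.61279079, 0.64007981,
       0.66736883]))
b 277 [0.3609629  0.38468151 0.02011299] (array([ 41, 142,  21,   3,  10,   7,   5,   0,  22,  26]), array([0.38468151, 0.41023344, 0.43578537, 0.46133731, 0.48688924,
       0.51244117, 0.5379931 , 0.56354504, 0.58909697, 0.6146489 ,
       0.64020084]))
```

{"name": "servo_tool", "arguments": {
  "moves": [
    [0, 0, -0.05, 0, 1],
    [0, 0, -0.15, 0, 1],
    [0, 0, -0.2, 0, 1],
    [-0.01, -0.14, -0.1, 0, 1],
    [-0.012, -0.2, 0, 0, 1],
    [-0.012, -0.2, 0, 0, 1],
    [-0.012, -0.2, 0, 0, 1],
    [-0.012, -0.2, 0, 0, 1],
    [-0.012, -0.2, 0, 0, 1],
    [-0.012, -0.2, 0, 0, 1],
    [-0.012, -0.185, 0, 0, 1],
    [0, 0, 0, 0, 1]
  ]
}}

```text
clock: 5.28
tcp_pos: [0.462, 0.1022, 0.1612]
eef_rot: [-3.141, 0.038, 0.001]
wrist_force: [0.6, 0.0, -2.8]
width: 0.0302
gripper_force: 59.9
```

```bash
python3 - <<'E'
from h import *
go(.46,.1,.0255)
w=shot("wrist","d");np.savez("w1.npz",p=worldw(w),c=w["color"])
E
```

```text
5.275 tcp [0.462  0.1022 0.1612] R [[1.0, -0.024, -0.001], [-0.024, -1.0, 0.0], [-0.001, -0.0, -1.0]] q [ 0.55  0.14 -0.22 -0.   -1.21  1.  ] w 0.030159418288764762 F [ 0.6  0.  -2.8]
yaw -1.3968497727380091 shift [-0.009  0.011  0.679] turn None
```

View pics/d.png

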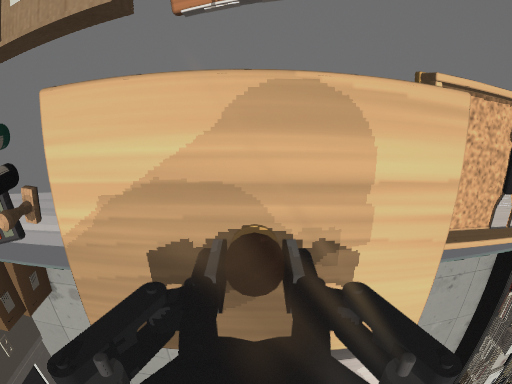

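The lid is held by its knob (256,262), clear of the box on the right, over bare counter. I'll lower it.

{"name": "servo_tool", "arguments": {
  "moves": [
    [0, 0, 0.15, 0, 1],
    [0, 0, 0.2, 0, 1],
    [0, 0, 0.2, 0, 1],
    [0, 0, 0.09, 0, 1],
    [0, 0, 0.03, 0, 1],
    [0, 0, 0.005, 0, 1],
    [0, 0, 0, 0, 1],
    [0, 0, 0, 0, -1],
    [0, 0, 0, 0, -1],
    [0, 0, 0, 0, -1],
    [0, 0, 0, 0, -1],
    [0, 0, -0.1, 0, -1],
    [0, 0, -0.25, 0, -1],
    [0, 0.2, -0.25, 0, -1],
    [0, 0.3, -0.25, 0, -1],
    [0, 0.3, -0.25, 0, -1],
    [0, 0.3, -0.1, 0, -1],
    [0, 0.3, 0, 0, -1],
    [0, 0.15, 0, 0, -1],
    [0, 0, 0, 0, -1]
  ]
}}

```text
clock: 7.82
tcp_pos: [0.4543, -0.1858, 0.2445]
eef_rot: [3.141, -0.048, -0.001]
wrist_force: [-0.4, 1.1, 0.2]
width: 0.0856
gripper_force: 0.0
```

```bash
python3 - <<'E'
from h import *
st()
w=shot("wrist","e");np.savez("w2.npz",p=worldw(w),c=w["color"])
E
```

```text
7.825 tcp [ 0.4543 -0.1858  0.2445] R [[1.0, -0.031, -0.001], [-0.031, -1.0, -0.0], [-0.001, 0.0, -1.0]] q [-0.07  0.13 -0.01  0.   -1.43  1.61] w 0.08561359657855339 F [-0.4  1.1  0.2]
```

View pics/e.png

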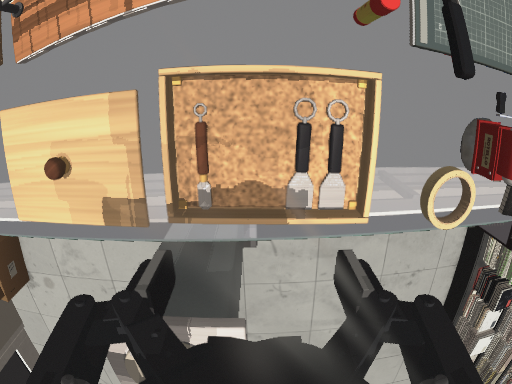

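The open box holds three tools: a knife (handle 202,147; eye 200,109) and two scrapers (eyes 305,108 and 338,110). The lid lies flat on the left with its knob at (55,169).

```bash
python3 - <<'E'
from h import *
s=np.load("w2.npz");P=s["p"];c=s["c"].astype(int)
v,u=np.mgrid[0:384,0:512];br=c.sum(-1)
for n,(u0,u1),vv in(("knife",(190,214),(122,174)),("sA",(293,315),(122,172)),("sB",(327,347),(122,172))):
    m=(u>u0)&(u<u1)&(v>vv[0])&(v<vv[1])&(P[...,2]>.0155)&(br<(260 if n=="knife" else 140))
    p=P[m];r=cv2.minAreaRect((p[:,:2]*1000).astype(np.float32));print(n,m.sum(),r,np.median(p[:,2]))
    m=(u>u0-3)&(u<u1+3)&(v>92)&(v<122)&(P[...,2]>.0115)&(P[...,2]<.03);print("  eye",m.sum(),cv2.minAreaRect((P[m][:,:2]*1000).astype(np.float32)))
m=(P[...,2]>.037)&(P[...,2]<.05)&(u>150)&(u<390)&(v>55)&(v<230);print("box",cv2.minAreaRect((P[m][:,:2]*1000).astype(np.float32)))
cv2.imwrite("pics/e2.png",cv2.resize(s["c"][85:215,180:360],None,fx=4,fy=4)[...,::-1])
E
```

```text
knife 517 ((498.1513366699219, -138.07749938964844), (43.12546157836914, 123.7085189819336), 56.93214797973633) 0.01771722920799941
  eye 111 ((517.5945434570312, -121.96708679199219), (24.42135238647461, 15.596285820007324), 10.078523635864258)
sA 175 ((468.7026672363281, -249.63221740722656), (16.40924072265625, 63.04341506958008), 85.59127044677734) 0.017298072203466082
  eye 211 ((517.87060546875, -252.5486602783203), (28.715120315551758, 28.515605926513672), 49.96012496948242)
sB 151 ((501.9375915527344, -260.23846435546875), (149.1934814453125, 52.904762268066406), 43.189361572265625) 0.017111853913885235
  eye 199 ((516.003173828125, -295.3851013183594), (28.47176742553711, 28.55132484436035), 28.127906799316406)
box ((473.0954895019531, -207.7024688720703), (266.7426452636719, 196.64892578125), 87.94290161132812)
```

View pics/e2.png

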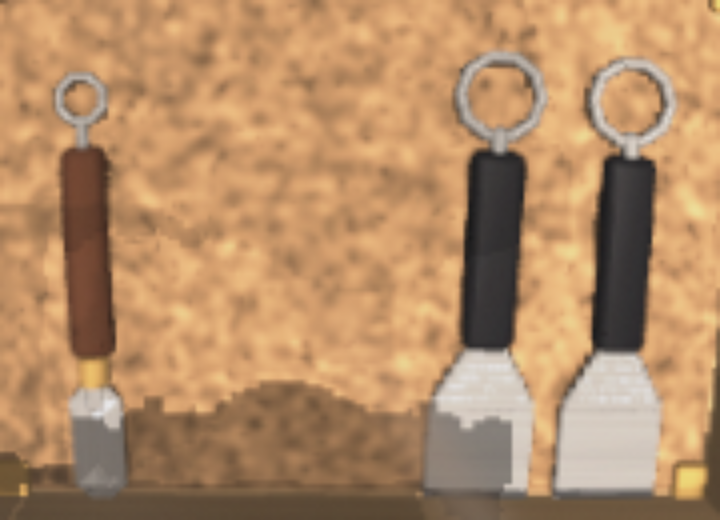

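The crop shows the three tools clearly: knife eye at (80,100), scraper eyes at (501,98) and (632,102), with handle ends clean. I'll project them onto their planes.

```bash
cat >> h.py <<'E'
def ray(im,u,v,z):
    f=192/np.tan(np.radians(im["vertical_fov"])/2);x=u-im["cx"];y=v-im["cy"];r=np.hypot(x,y)+1e-9
    d=np.array([x/r*np.sin(r/f),y/r*np.sin(r/f),np.cos(r/f)]);R=np.array(im["R"]);d=R.T@d;o=-R.T@im["t"]
    return (o+d*(z-o[2])/d[2])
E
python3 - <<'E'
from h import *
w=get_image("wrist")
T={"knife":((80,100),(83,150),(93,357)),"sA":((501,98),(497,152),(488,347)),"sB":((632,102),(630,156),(617,350))}
for n,p in T.items():
    e,a,b=[ray(w,180+(x+.5)/4-.5,85+(y+.5)/4-.5,z)[:2]*1000 for (x,y),z in zip(p,(14,19,19)) for z in (z/1000,)]
    d=e-b;print(n,"eye",e.round(1),"mid",((a+b)/2).round(1),"len",np.linalg.norm(a-b).round(1),"eye-mid",np.linalg.norm(e-(a+b)/2).round(1),"yaw",np.degrees(np.arctan2(d[1],d[0])).round(2))
o=st()
E
```

```text
knife eye [ 520.9 -120.2] mid [ 471.9 -120.3] len 67.0 eye-mid 49.0 yaw -0.43
sA eye [ 517.4 -251.7] mid [ 469.3 -248.3] len 63.0 eye-mid 48.2 yaw -3.27
sB eye [ 516.7 -294.3] mid [ 467.9 -291.4] len 63.7 eye-mid 48.9 yaw -2.82
7.925 tcp [ 0.4546 -0.184   0.2447] R [[1.0, -0.028, -0.0], [-0.028, -1.0, 0.0], [-0.0, -0.0, -1.0]] q [-0.06  0.13 -0.01 -0.   -1.43  1.61] w 0.08555163293224871 F [-0.6 -0.1 -0.5]
```

{"name": "servo_tool", "arguments": {
  "moves": [
    [0.02, -0.08, 0.15, 0, 0.3],
    [0.02, -0.08, 0.23, 0, 0.3],
    [0.02, -0.08, 0.23, 0, 0.3],
    [0.018, -0.081, 0.21, 0, 0.3],
    [0, 0, 0.1, -0.0033, 0.3],
    [0, 0, 0, 0, 0.3]
  ],
  "squeeze": 60
}}

```text
clock: 8.68
tcp_pos: [0.471, -0.1192, 0.0597]
eef_rot: [3.142, -0.007, -0.005]
wrist_force: [-0.2, 0.2, -0.2]
width: 0.03
gripper_force: 0.0
```

```bash
python3 - <<'E'
from h import *
go(.472,-.1203,.012,-.4)
w=shot("wrist","f")
E
```

```text
8.675 tcp [ 0.471  -0.1192  0.0597] R [[1.0, -0.005, -0.003], [-0.005, -1.0, -0.0], [-0.003, 0.0, -1.0]] q [ 0.08  0.26 -0.35 -0.   -0.96  1.49] w 0.02997222022354284 F [-0.2  0.2 -0.2]
yaw -0.2718375005046883 shift [0.006 0.006 0.239] turn 0.00035600694304253254
```

View pics/f.png

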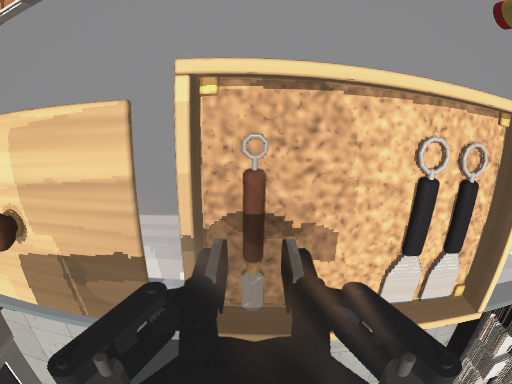

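The open fingers straddle the knife handle (254,215), aligned. Descend and grip.

{"name": "servo_tool", "arguments": {
  "moves": [
    [0.006, 0.006, 0.1, 0, 0.3],
    [0, 0, 0.1, 0, 0.3],
    [0, 0, 0.038, 0, 0.3],
    [0, 0, 0, 0, 1],
    [0, 0, 0, 0, 1],
    [0, 0, 0, 0, 1],
    [0, 0, 0, 0, 1],
    [0, 0, -0.05, 0, 1],
    [0, 0, -0.15, 0, 1],
    [0, 0, -0.25, 0, 1],
    [0, 0, -0.25, 0, 1],
    [0, 0, -0.25, 0, 1],
    [0, -0.1, -0.25, 0, 1],
    [0, -0.15, -0.25, 0, 1],
    [0.1, -0.15, -0.1, 0, 1],
    [0.1, -0.15, 0, 0, 1],
    [0.1, -0.1, 0, 0, 1],
    [0, 0, 0, 0, 1]
  ]
}}

```text
clock: 10.98
tcp_pos: [0.5344, 0.0093, 0.3225]
eef_rot: [3.141, -0.008, -0.003]
wrist_force: [0.3, -0.6, -1.2]
width: 0.0124
gripper_force: 58.7
```

```bash
python3 - <<'E'
from h import *
st()
w=shot("wrist","g");np.savez("w3.npz",p=worldw(w),c=w["color"])
E
```

```text
10.975 tcp [0.5344 0.0093 0.3225] R [[1.0, -0.005, -0.002], [-0.005, -1.0, -0.0], [-0.002, 0.0, -1.0]] q [ 0.31  0.22  0.29 -0.   -1.64  1.26] w 0.012390767552313784 F [ 0.3 -0.6 -1.2]
```

View pics/g.png

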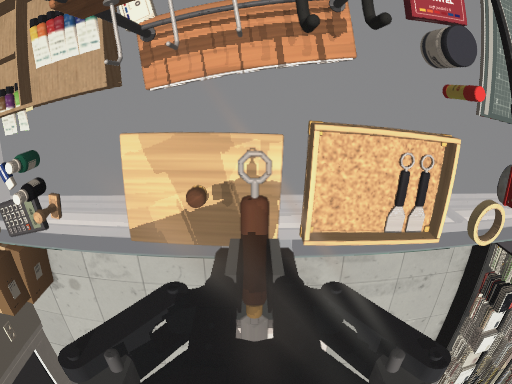

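The held knife's eye is at (254,166), straight ahead. Slim hook tips are at (118,58), (175,42) and (238,33), stout ones at (310,22) and (378,20).

```bash
python3 - <<'E'
from h import *
w=get_image("wrist");P=worldw(w)
o=st()
pts=[]
for u,v,z in((118,58,.234),(175,42,.234),(238,33,.234),(310,22,.237),(378,20,.237)):
    q=P[v-6:v+7,u-6:u+7].reshape(-1,3);q=q[(q[:,2]>.19)&(q[:,2]<.25)];t=q[q[:,2]>q[:,2].max()-.006] if len(q) else q
    p=ray(w,u,v,z);pts.append(p);print(p.round(4),len(t),t.mean(0).round(4) if len(t) else "")
q=P[150:183,236:274].reshape(-1,3);q=q[(q[:,2]>.25)];print("eye",len(q),q.mean(0),q.min(0),q.max(0))
print(ray(w,254,166,.3245))
h=P[200:235,246:264].reshape(-1,3);h=h[h[:,2]>.25]
print("handle plane",np.polyfit(h[:,0],h[:,2],1),np.polyfit(h[:,0],h[:,1],1),np.median(h,0))
# rail / base front edges
v,u=np.mgrid[0:384,0:512]
m=(u>135)&(u<360)&(v<95)&(P[...,2]>.005)&(P[...,2]<.035);print("base",m.sum(),cv2.minAreaRect((P[m][:,:2]*1000).astype(np.float32)),np.median(P[m][:,2]))
img=cv2.resize(w["color"][0:80,90:400],None,fx=2.5,fy=2.5,interpolation=2);cv2.imwrite("pics/g2.png",img[...,::-1])
E
```

```text
11.075 tcp [0.5337 0.0079 0.3234] R [[1.0, -0.006, -0.001], [-0.006, -1.0, -0.0], [-0.001, 0.0, -1.0]] q [ 0.31  0.22  0.29  0.   -1.64  1.26] w 0.01243648912732403 F [ 0.1 -0.3 -1. ]
[0.6537 0.1161 0.234 ] 12 [0.6529 0.1284 0.2191]
[0.6611 0.067  0.234 ] 9 [0.6609 0.0728 0.2293]
[0.6653 0.0181 0.234 ] 21 [0.669  0.019  0.2324]
[ 0.6747 -0.0362  0.237 ] 107 [ 0.6767 -0.0373  0.2351]
[ 0.6826 -0.092   0.237 ] 59 [ 0.6856 -0.0965  0.2341]
eye 532 [0.58266684 0.00628786 0.3246051 ] [ 0.5741442  -0.0017841   0.32100785] [0.61804989 0.0145962  0.46454189]
[0.58292205 0.00664544 0.3245    ]
handle plane [0.34321498 0.13576512] [-0.00436106  0.00899295] [0.55704392 0.00662971 0.32673922]
base 13392 ((707.7615966796875, 20.014129638671875), (149.94322204589844, 335.2022705078125), 0.8681881427764893) 0.017097459739745878
```

View pics/g2.png

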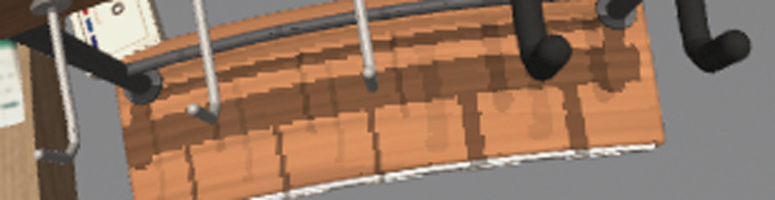

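```bash
python3 - <<'E'
from h import *
w=get_image("wrist")
T=[]
for u,v,z in((105.2,62,.234),(166.8,44,.234),(236.8,29.5,.234),(314,19,.237),(385,18,.237)):
    p=ray(w,u,v,z);T.append(p);print(p.round(4))
T=np.array(T);k=np.polyfit(T[:,1],T[:,0],1);print(np.degrees(np.arctan(-k[0])),np.diff(T[:,1]),T[:,0]-np.polyval(k,T[:,1]))
R=Ro.from_euler('z',8,degrees=True).as_matrix()
for t in T: print("tcp",(t-R@[.0492,0,0]).round(4))
st()
E
```

```text
[0.652  0.1279 0.234 ]
[0.6601 0.0732 0.234 ]
[0.6682 0.0184 0.234 ]
[ 0.6773 -0.0401  0.237 ]
[ 0.6852 -0.0992  0.237 ]
8.393129852519143 [-0.05467185 -0.05475059 -0.05850559 -0.05916227] [-7.29118052e-05 -4.66670507e-05 -2.95429589e-05  4.74628208e-04
 -3.25506393e-04]
tcp [0.6033 0.121  0.234 ]
tcp [0.6113 0.0664 0.234 ]
tcp [0.6194 0.0116 0.234 ]
tcp [ 0.6286 -0.0469  0.237 ]
tcp [ 0.6365 -0.1061  0.237 ]
11.125 tcp [0.5336 0.0076 0.3237] R [[1.0, -0.007, 0.0], [-0.007, -1.0, -0.0], [0.0, 0.0, -1.0]] q [ 0.31  0.21  0.29  0.   -1.64  1.26] w 0.012627506867544134 F [-0.6 -0.6 -0.6]
```

{"name": "servo_tool", "arguments": {
  "moves": [
    [0, 0, 0, -0.0244, 1],
    [0.1, -0.058, 0.06, 0, 1],
    [0.11, -0.058, 0.08, 0, 1],
    [0.11, -0.058, 0.08, 0, 1],
    [0.1, -0.058, 0.08, 0, 1],
    [0, 0, 0, 0, 1],
    [0, 0, 0, 0, 1]
  ]
}}

```text
clock: 12.0
tcp_pos: [0.6104, 0.0659, 0.2635]
eef_rot: [3.133, 0.229, 0.0]
wrist_force: [-0.0, -0.4, 1.0]
width: 0.0126
gripper_force: 58.7
```

```bash
python3 - <<'E'
from h import *
go(.6114,.066,.262,8.4)
w=shot("wrist","i");np.savez("w4.npz",p=worldw(w),**{k:w[k] for k in("color","R","t","cx","cy","vertical_fov")})
cv2.imwrite("pics/i2.png",cv2.resize(w["color"][40:240,130:380],None,fx=3,fy=3,interpolation=2)[...,::-1])
E
```

```text
12.0 tcp [0.6104 0.0659 0.2635] R [[0.989, 0.145, 0.0], [0.145, -0.989, -0.0], [0.0, 0.0, -1.0]] q [ 0.36  0.38  0.37  0.   -1.56  1.35] w 0.012584860538063852 F [-0.  -0.4  1. ]
yaw 8.352766300362447 shift [0.005 0.    0.008] turn -0.00013120472121542646
```

View pics/i2.png

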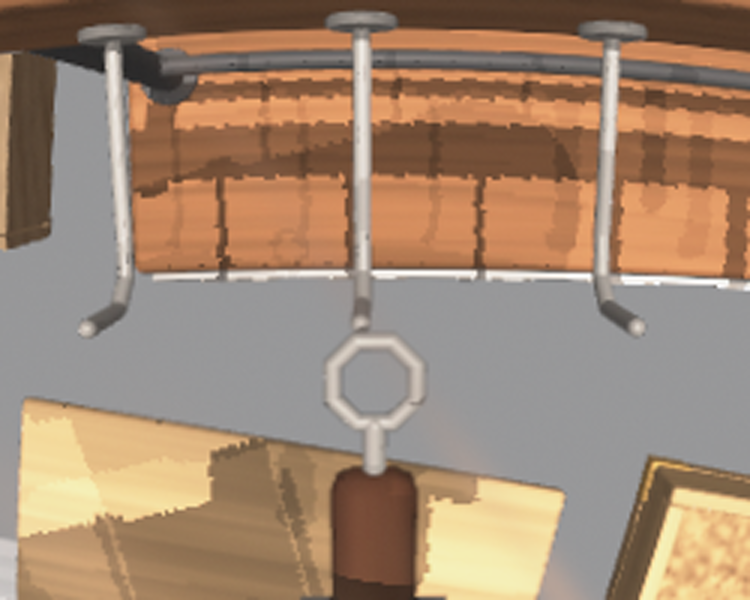

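The knife's eye is at (255,167). The middle-left slim hook's tip is at (250,148), a little ahead and left of it. I'll work out the offset.

```bash
cat > off.py <<'E'
from h import *
import sys
def off(w,tip,eye,zt,P,r=9):
    "eye ring height from depth; offset eye->tip in tool axes, units"
    o=sensors.get_obs();R=Ro.from_rotvec(o["eef_rot"]).as_matrix()
    u,v=map(int,eye);q=P[v-r-8:v+r+8,u-r-8:u+r+8,2].ravel();q=q[(q>o["tcp_pos"][2]-.03)&(q<o["tcp_pos"][2]+.03)]
    ze=np.median(q)-.0012;e=ray(w,*eye,ze);t=ray(w,*tip,zt)
    print("eye",e.round(4),"tip",t.round(4),"eye-tcp",(R.T@(e-o["tcp_pos"])).round(4),"mm d",((R.T@(t-e))*1000).round(1),"units",(R.T@(t-e)/.2).round(3))
E
python3 - <<'E'
from off import *
d=np.load("w4.npz");w={k:d[k] for k in d.files}
off(w,(250.3,147.7),(255,167.3),.234,d["p"])
P=d["p"];h=P[185:230,246:264].reshape(-1,3);h=h[abs(h[:,2]-.265)<.02];print(np.polyfit(h[:,0],h[:,2],1),len(h))
E
```

```text
eye [0.6575 0.071  0.2625] tip [0.6617 0.0743 0.234 ] eye-tcp [0.0474 0.0018 0.0017] mm d [ 4.6 -2.6 28.5] units [ 0.023 -0.013  0.142]
[-0.17018672  0.37485714] 706
```

{"name": "servo_tool", "arguments": {
  "moves": [
    [0.023, -0.013, 0, 0, 1],
    [0, 0, 0.04, 0, 1],
    [0, 0, 0.06, 0, 1],
    [0, 0, 0.06, 0, 1],
    [0, 0, 0.05, 0, 1],
    [0, 0, 0, 0, 1]
  ]
}}

```text
clock: 12.8
tcp_pos: [0.614, 0.0694, 0.22]
eef_rot: [3.133, 0.23, -0.004]
wrist_force: [0.3, 0.5, -0.7]
width: 0.0125
gripper_force: 58.7
```

```bash
python3 - <<'E'
from h import *
st()
w=shot("wrist","j")
cv2.imwrite("pics/j2.png",cv2.resize(w["color"][90:215,180:330],None,fx=4,fy=4,interpolation=2)[...,::-1])
E
```

```text
12.8 tcp [0.614  0.0694 0.22  ] R [[0.989, 0.146, -0.002], [0.146, -0.989, -0.001], [-0.002, 0.0, -1.0]] q [ 0.36  0.4   0.28 -0.   -1.46  1.35] w 0.012512252747162313 F [ 0.3  0.5 -0.7]
```

View pics/j2.png

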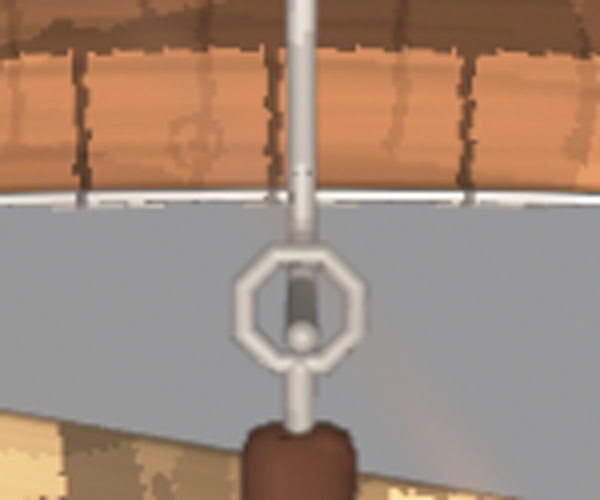

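The hook's tip shows inside the eye (crop 300,335). Release and back away upward.

{"name": "servo_tool", "arguments": {
  "moves": [
    [0, 0, 0, 0, 0.2],
    [0, 0, 0, 0, 0.2],
    [0, 0, 0, 0, 0.2],
    [0, 0, 0, 0, 0.2],
    [0, 0, 0, 0, 0.2],
    [0, 0, 0, 0, 0.2],
    [0, 0, -0.1, 0, 0.3],
    [0, 0, -0.2, 0, 0.3],
    [-0.1, 0, -0.2, 0, 0.3],
    [-0.2, 0, 0, 0, 0.3],
    [-0.2, 0, 0, 0, 0.3],
    [0, 0, 0, 0, 0.3]
  ]
}}

```text
clock: 14.35
tcp_pos: [0.5138, 0.0544, 0.3229]
eef_rot: [-3.132, -0.231, -0.004]
wrist_force: [0.2, 0.4, 0.2]
width: 0.0301
gripper_force: 0.0
```

```bash
python3 - <<'E'
from h import *
go(.4693,-.2483,.06,-3.3)
w=shot("wrist","k");b=shot("side","k2")
a=cv2.resize(b["color"][120:260,240:345],None,fx=3.6,fy=3.6,interpolation=2)
c=cv2.resize(w["color"],None,fx=.8,fy=.8);im=np.zeros((504,790,3),np.uint8);im[:a.shape[0],:378]=a;im[:307,380:789]=c[:,:409]
cv2.imwrite("pics/k3.png",im[...,::-1])
E
```

```text
14.35 tcp [0.5138 0.0544 0.3229] R [[0.989, 0.147, 0.002], [0.147, -0.989, 0.001], [0.003, -0.0, -1.0]] q [ 0.41  0.18  0.24  0.   -1.63  1.31] w 0.030089759084742873 F [0.2 0.4 0.2]
yaw 8.440142576474983 shift [-0.445  1.465  1.313] turn 0.032611507156874955
```

View pics/k3.png

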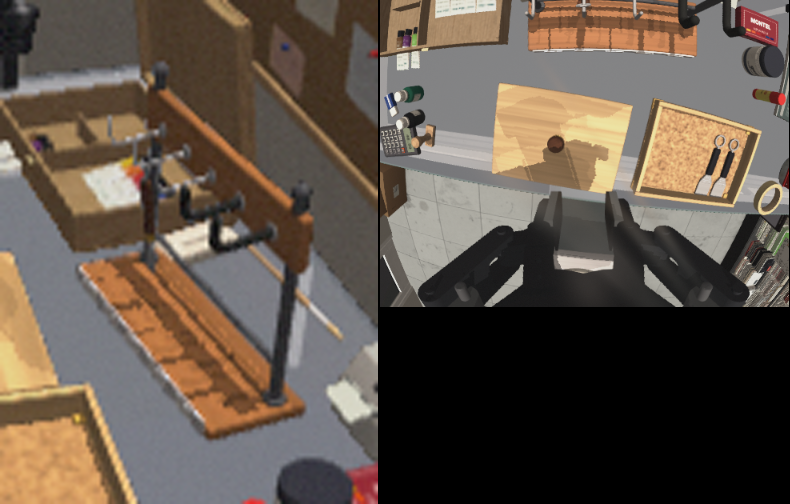

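The side view suggests the knife is hanging near the left post (handle at crop 150,195). I'll confirm with depth, and set up the scraper.

```bash
python3 - <<'E'
from h import *
for n in("side","scene"):
    P=world(get_image(n))
    m=(P[...,0]>.62)&(P[...,0]<.72)&(P[...,1]>.045)&(P[...,1]<.105)&(P[...,2]>.05)&(P[...,2]<.185)
    print(n,m.sum(),P[m].min(0).round(3),P[m].max(0).round(3),np.median(P[m],0).round(3)) if m.any() else print(n,0)
E
```

```text
side 83 [0.645 0.065 0.068] [0.671 0.084 0.183] [0.657 0.072 0.133]
scene 89 [0.62  0.057 0.074] [0.668 0.089 0.183] [0.643 0.078 0.14 ]
```

{"name": "servo_tool", "arguments": {
  "moves": [
    [0, 0, 0, 0.0163, 0.3],
    [0, 0, 0, 0.0163, 0.3],
    [-0.022, 0.25, 0, 0, 0.3],
    [-0.022, 0.26, 0, 0, 0.3],
    [-0.022, 0.26, 0.1, 0, 0.3],
    [-0.022, 0.26, 0.1, 0, 0.3],
    [-0.022, 0.26, 0.1, 0, 0.3],
    [-0.022, 0.233, 0.15, 0, 0.3],
    [0, 0, 0.28, 0, 0.3],
    [0, 0, 0.28, 0, 0.3],
    [0, 0, 0.2, 0, 0.3],
    [0, 0, 0.1, 0, 0.3],
    [0, 0, 0, 0, 0.3],
    [0, 0, 0, 0, 0.3]
  ]
}}

```text
clock: 16.3
tcp_pos: [0.4727, -0.2481, 0.06]
eef_rot: [3.14, -0.091, 0.002]
wrist_force: [0.9, 0.2, -0.0]
width: 0.0298
gripper_force: 0.0
```

```bash
cat > tools.py <<'E'
from h import *
def handles():
    "dark scraper handles in the box: centre, yaw (world)"
    w=get_image("wrist");P=worldw(w);br=w["color"].astype(int).max(-1)
    m=((br<75)&(P[...,2]>.012)&(P[...,2]<.024)&(P[...,0]>.42)&(P[...,0]<.52)&(P[...,1]<-.1)&(P[...,1]>-.325)).astype(np.uint8)
    n,l,s,c=cv2.connectedComponentsWithStats(m)
    for i in range(1,n):
        if s[i,4]>150:
            r=cv2.minAreaRect((P[l==i][:,:2]*1000).astype(np.float32));b=cv2.boxPoints(r);print(s[i].tolist(),[np.round(x,1) for x in r])
E
python3 - <<'E'
from tools import *
go(.4693,-.2483,.012,-3.3)
handles()
E
```

```text
16.3 tcp [ 0.4727 -0.2481  0.06  ] R [[0.998, -0.058, 0.001], [-0.058, -0.998, -0.001], [0.001, 0.001, -1.0]] q [-0.19  0.34 -0.23  0.   -1.    1.7 ] w 0.029822411437898273 F [ 0.9  0.2 -0. ]
yaw -3.311000935085958 shift [-0.017  0.002  0.24 ] turn -3.055815301655033e-05
[242, 179, 27, 86, 2060] [array([ 468.8, -250.3]), array([17.7, 64.6]), np.float64(86.7)]
[305, 178, 27, 65, 1207] [array([ 475.3, -293.7]), array([17.1, 48.6]), np.float64(88.4)]
[304, 231, 21, 32, 283] [array([ 446.4, -289.7]), array([29.3,  7.9]), np.float64(31.4)]
```

{"name": "servo_tool", "arguments": {
  "moves": [
    [-0.017, 0.009, 0.1, 0, 0.3],
    [0, 0, 0.1, 0, 0.3],
    [0, 0, 0.04, 0, 0.3],
    [0, 0, 0, 0, 1],
    [0, 0, 0, 0, 1],
    [0, 0, 0, 0, 1],
    [0, 0, 0, 0, 1],
    [0, 0, -0.05, 0, 1],
    [0, 0, -0.15, 0, 1],
    [0, 0, -0.25, 0, 1],
    [0, 0, -0.25, 0, 1],
    [0, 0, -0.25, 0, 1],
    [0, 0, -0.25, 0, 1],
    [0, 0, -0.25, 0, 1]
  ]
}}

```text
clock: 18.1
tcp_pos: [0.4674, -0.2491, 0.3038]
eef_rot: [3.14, -0.091, 0.001]
wrist_force: [0.5, 0.0, -0.5]
width: 0.0155
gripper_force: 59.7
```

```bash
cat >> tools.py <<'E'
def held():
    "eye of the held tool in tool axes, mm"
    w=get_image("wrist");P=worldw(w);o=sensors.get_obs();R=Ro.from_rotvec(o["eef_rot"]).as_matrix()
    L=(P-o["tcp_pos"])@R*1000
    m=(L[...,0]>34)&(L[...,0]<80)&(abs(L[...,1])<25)&(abs(L[...,2])<20)
    p=L[m];p=p[p[:,0]>36.5];c,r=cv2.minEnclosingCircle(p[:,:2].astype(np.float32));print("ring",len(p),c,r,"x",p[:,0].min(),p[:,0].max(),"y",p[:,1].min(),p[:,1].max(),"z",np.median(p[:,2]))
    e=R@(np.array([c[0],c[1],np.median(p[:,2])])/1000)+o["tcp_pos"];print("eye world",e.round(4))
E
python3 - <<'E'
from tools import *
held()
go(.6286,-.0469,.3,8.4)
E
```

```text
ring 1225 (48.106815338134766, 0.07546611875295639) 14.883230209350586 x 36.509963204278584 62.41031504749434 y -14.791150393045625 14.27715988473683 z 4.830583728678757
eye world [ 0.5171 -0.2539  0.307 ]
18.15 tcp [ 0.4691 -0.251   0.3113] R [[0.998, -0.058, 0.011], [-0.058, -0.998, -0.006], [0.011, 0.006, -1.0]] q [-0.19  0.2   0.24  0.   -1.59  1.71] w 0.01569404702147261 F [ 0.1 -0.7  7.5]
yaw -3.3319583846243286 shift [ 0.736 -1.066  0.058] turn -0.03258877329062314
```

{"name": "servo_tool", "arguments": {
  "moves": [
    [0, 0, 0, -0.0163, 1],
    [0, 0, 0, -0.0163, 1],
    [0.1, -0.1, 0, 0, 1],
    [0.17, -0.157, 0, 0, 1],
    [0.17, -0.157, 0, 0, 1],
    [0.17, -0.157, 0, 0, 1],
    [0.17, -0.157, 0, 0, 1],
    [0.17, -0.155, 0.05, 0, 1],
    [0, 0, 0.05, 0, 1],
    [0, 0, 0, 0, 1],
    [0, 0, 0, 0, 1]
  ]
}}

```text
clock: 19.52
tcp_pos: [0.6299, -0.0477, 0.2825]
eef_rot: [3.133, 0.229, 0.002]
wrist_force: [0.2, -0.0, -0.3]
width: 0.016
gripper_force: 59.7
```

```bash
cat >> tools.py <<'E'
def tips():
    "hook tips seen by the wrist camera: blobs of points near tip height, before the rail"
    w=get_image("wrist");P=worldw(w)
    lim=.655+(-.147)*(P[...,1]-.1)+.017
    m=((P[...,2]>.2255)&(P[...,2]<.243)&(abs(P[...,0]-lim)<.05)&(P[...,0]<lim+.012)&(abs(P[...,1])<.2)).astype(np.uint8)
    n,l,s,c=cv2.connectedComponentsWithStats(m)
    for i in range(1,n):
        p=P[l==i];q=p[p[:,2]>p[:,2].max()-.005]
        if len(p)>8: print("tip",len(q),np.median(q,0).round(4),((q.min(0)+q.max(0))/2).round(4),(np.ptp(q,axis=0)*1000).round(1))
E
python3 - <<'E'
from tools import *
held();tips()
go(.6294,-.0472,.262,8.4)
E
```

```text
ring 1314 (49.474971771240234, 1.754284143447876) 14.942666053771973 x 36.51778427959127 63.96550843697306 y -13.167609885812261 15.94008149907206 z -2.9335226332889555
eye world [ 0.6792 -0.0423  0.2856]
tip 170 [ 0.6876 -0.0988  0.2352] [ 0.6875 -0.099   0.2354] [10.3 10.4  4.9]
tip 31 [0.6697 0.0185 0.2319] [0.67   0.0186 0.2316] [3.5 3.4 4.8]
tip 122 [ 0.6775 -0.0391  0.2357] [ 0.677  -0.0387  0.2353] [7.5 9.8 4.7]
tip 30 [0.6621 0.0733 0.2316] [0.6613 0.0737 0.2314] [3.6 3.6 4.9]
tip 22 [0.6535 0.129  0.2313] [0.6534 0.1294 0.2316] [3.4 4.1 5. ]
19.625 tcp [ 0.63   -0.0476  0.2826] R [[0.989, 0.145, 0.002], [0.145, -0.989, -0.0], [0.002, 0.0, -1.0]] q [ 0.17  0.42  0.47  0.   -1.62  1.54] w 0.015991424356776265 F [-0.6 -0.3 -0.7]
yaw 8.35171493210922 shift [-0.003 -0.003  0.103] turn -0.00013412518858550251
```

{"name": "servo_tool", "arguments": {
  "moves": [
    [-0.003, -0.013, 0.03, 0, 1],
    [0, 0, 0.07, 0, 1],
    [0, 0, 0.07, 0, 1],
    [0, 0, 0.06, 0, 1],
    [0, 0, 0.05, 0, 1],
    [0, 0, 0.04, 0, 1],
    [0, 0, 0, 0, 1]
  ]
}}

```text
clock: 20.5
tcp_pos: [0.629, -0.0443, 0.2166]
eef_rot: [3.133, 0.23, -0.002]
wrist_force: [-0.3, 0.0, -0.2]
width: 0.016
gripper_force: 59.7
```

```bash
cat >> tools.py <<'E'
def inside():
    "points of the hook tip between TCP height and above, relative in tool axes"
    w=get_image("wrist");P=worldw(w);o=sensors.get_obs();R=Ro.from_rotvec(o["eef_rot"]).as_matrix()
    L=(P-o["tcp_pos"])@R*1000
    m=(L[...,0]>34)&(L[...,0]<70)&(abs(L[...,1])<20)&(L[...,2]<-8)&(L[...,2]>-30);p=L[m]
    print("tip above eye",len(p),p.min(0).round(1) if len(p) else "",p.max(0).round(1) if len(p) else "")
    st()
E
python3 - <<'E'
from tools import *
inside();held()
E
```

```text
tip above eye 544 [ 44.4  -4.1 -21.1] [55.1  6.6 -8. ]
20.55 tcp [ 0.6293 -0.0443  0.2173] R [[0.989, 0.146, -0.0], [0.146, -0.989, -0.0], [-0.0, 0.0, -1.0]] q [ 0.18  0.42  0.31  0.   -1.46  1.54] w 0.01592914277879427 F [-0.1 -0.2 -0.3]
ring 2834 (58.205013275146484, 0.7888805866241455) 22.368165969848633 x 36.503788462616264 79.9885794642569 y -13.260848375359279 15.917179436395825 z -2.435750518187335
eye world [ 0.6872 -0.0366  0.2202]
```

Tip centred in the eye to within 0.5 mm, with no contact force. Release.

{"name": "servo_tool", "arguments": {
  "moves": [
    [0, 0, 0, 0, 0.1],
    [0, 0, 0, 0, 0.1],
    [0, 0, 0, 0, 0.1],
    [0, 0, 0, 0, 0.1],
    [0, 0, 0, 0, 0.1],
    [0, 0, 0, 0, 0.1],
    [0, 0, -0.1, 0, 0.1],
    [0, 0, -0.2, 0, 0.1],
    [-0.1, 0, -0.2, 0, 0.3],
    [-0.25, 0, 0, 0, 0.3],
    [-0.25, 0, 0, 0, 0.3],
    [-0.1, 0.1, 0, 0, 0.3],
    [0, 0, 0, 0, 0.3]
  ]
}}

```text
clock: 22.22
tcp_pos: [0.4927, -0.0855, 0.3185]
eef_rot: [3.133, 0.228, 0.003]
wrist_force: [0.8, 0.2, 0.0]
width: 0.03
gripper_force: 0.0
```

```bash
cat >> tools.py <<'E'
def hang():
    for n in("side","scene"):
        P=world(get_image(n))
        for k,(x,y) in {"slim1":(.662,.0735),"stout0":(.678,-.039),"stout1":(.6875,-.099)}.items():
            m=(P[...,0]>x-.045)&(P[...,0]<x+.04)&(abs(P[...,1]-y)<.025)&(P[...,2]>.05)&(P[...,2]<.185)
            print(n,k,m.sum(),P[m].min(0).round(3),P[m].max(0).round(3)) if m.sum() else print(n,k,0)
E
python3 - <<'E'
from tools import *
hang()
go(.468,-.292,.06,-2.8)
E
```

```text
side slim1 79 [0.658 0.065 0.064] [0.676 0.086 0.183]
side stout0 46 [ 0.696 -0.044  0.119] [ 0.717 -0.026  0.184]
side stout1 0
scene slim1 82 [0.655 0.068 0.064] [0.677 0.093 0.183]
scene stout0 89 [ 0.688 -0.057  0.058] [ 0.708 -0.017  0.182]
scene stout1 0
22.325 tcp [ 0.4938 -0.0845  0.3174] R [[0.989, 0.146, 0.0], [0.146, -0.989, 0.0], [0.001, -0.0, -1.0]] q [ 0.14  0.15  0.19 -0.   -1.61  1.57] w 0.02992936373918633 F [-0.4  1.2 -0.1]
yaw 8.387014821445145 shift [-0.28   1.008  1.287] turn 0.03107504117068096
```

{"name": "servo_tool", "arguments": {
  "moves": [
    [0, 0, 0, 0.0155, 0.3],
    [0, 0, 0, 0.0155, 0.3],
    [-0.015, 0.2, 0, 0, 0.3],
    [-0.015, 0.22, 0.05, 0, 0.3],
    [-0.015, 0.21, 0.1, 0, 0.3],
    [-0.015, 0.21, 0.1, 0, 0.3],
    [-0.018, 0.203, 0.15, 0, 0.3],
    [0, 0, 0.28, 0, 0.3],
    [0, 0, 0.28, 0, 0.3],
    [0, 0, 0.22, 0, 0.3],
    [0, 0, 0.1, 0, 0.3],
    [0, 0, 0, 0, 0.3],
    [0, 0, 0, 0, 0.3]
  ]
}}

```text
clock: 23.95
tcp_pos: [0.4693, -0.2924, 0.0621]
eef_rot: [3.14, -0.074, 0.002]
wrist_force: [0.3, -0.0, 0.3]
width: 0.0299
gripper_force: 0.0
```

```bash
python3 - <<'E'
from tools import *
handles()
go(.468,-.2925,.012,-2.8)
E
```

```text
[241, 176, 27, 86, 2066] [array([ 466.9, -294.1]), array([17.7, 64.9]), np.float64(87.8)]
24.0 tcp [ 0.4694 -0.2924  0.0625] R [[0.999, -0.047, 0.002], [-0.047, -0.999, -0.001], [0.002, 0.001, -1.0]] q [-0.27  0.37 -0.18  0.   -1.02  1.8 ] w 0.030337329072636556 F [-0.1 -0.3  0.8]
yaw -2.719719549833073 shift [-0.007  0.     0.252] turn 0.00022300125046368605
```

{"name": "servo_tool", "arguments": {
  "moves": [
    [-0.007, 0.006, 0.1, 0, 0.3],
    [0, 0, 0.1, 0, 0.3],
    [0, 0, 0.05, 0, 0.3],
    [0, 0, 0, 0, 1],
    [0, 0, 0, 0, 1],
    [0, 0, 0, 0, 1],
    [0, 0, 0, 0, 1],
    [0, 0, -0.05, 0, 1],
    [0, 0, -0.15, 0, 1],
    [0, 0, -0.25, 0, 1],
    [0, 0, -0.25, 0, 1],
    [0, 0, -0.25, 0, 1],
    [0, 0, -0.25, 0, 1],
    [0, 0, -0.22, 0, 1],
    [0, 0, 0, 0, 1]
  ]
}}

```text
clock: 25.88
tcp_pos: [0.4677, -0.2941, 0.3003]
eef_rot: [3.137, -0.075, 0.013]
wrist_force: [1.1, -1.0, -2.1]
width: 0.0159
gripper_force: 59.9
```

```bash
python3 - <<'E'
from tools import *
held();go(.6385,-.106,.285,8.4)
E
```

```text
ring 1333 (50.628082275390625, 2.2897722721099854) 14.73476791381836 x 36.63906602905494 64.76450158537807 y -12.225587781011814 16.84326974683161 z -6.567333946785249
eye world [ 0.5174 -0.2981  0.3042]
25.925 tcp [ 0.467  -0.2934  0.2974] R [[0.999, -0.048, 0.004], [-0.048, -0.999, -0.001], [0.004, 0.001, -1.0]] q [-0.28  0.25  0.26 -0.   -1.58  1.8 ] w 0.01606560051110029 F [ 0.1  0.1 -1.6]
yaw -2.750714716175207 shift [ 0.811 -0.977  0.064] turn -0.03097420754493113
```

{"name": "servo_tool", "arguments": {
  "moves": [
    [0, 0, 0, -0.0155, 1],
    [0, 0, 0, -0.0155, 1],
    [0.1, -0.1, 0, 0, 1],
    [0.176, -0.142, 0, 0, 1],
    [0.176, -0.142, 0, 0, 1],
    [0.176, -0.142, 0, 0, 1],
    [0.176, -0.142, 0, 0, 1],
    [0.176, -0.142, 0.06, 0, 1],
    [0, 0, 0, 0, 1],
    [0, 0, 0, 0, 1],
    [0, 0, 0, 0, 1]
  ]
}}

```text
clock: 27.3
tcp_pos: [0.6363, -0.1052, 0.2837]
eef_rot: [3.133, 0.229, 0.0]
wrist_force: [-0.2, -0.7, -0.7]
width: 0.0158
gripper_force: 59.9
```

```bash
python3 - <<'E'
from tools import *
held();tips();st()
E
```

```text
ring 1300 (49.62472915649414, 1.3722078800201416) 14.860048294067383 x 36.504527346322696 63.7215351477209 y -13.291297288968456 15.824691663515342 z -3.284398830586383
eye world [ 0.6857 -0.0994  0.2872]
tip 12 [ 0.6926 -0.0993  0.2303] [ 0.6921 -0.0991  0.2303] [1.2 5.3 4.8]
tip 177 [ 0.6788 -0.0393  0.2352] [ 0.6782 -0.0385  0.235 ] [10.  10.6  5. ]
tip 27 [0.6701 0.0181 0.2318] [0.6698 0.018  0.2313] [3.8 4.3 4.8]
tip 88 [ 0.6855 -0.0999  0.2356] [ 0.685  -0.0997  0.2357] [ 5.1 10.   5. ]
tip 27 [0.6616 0.0735 0.2315] [0.6617 0.0738 0.2311] [3.4 4.8 4.8]
27.4 tcp [ 0.6364 -0.1051  0.284 ] R [[0.989, 0.145, 0.001], [0.145, -0.989, 0.0], [0.001, 0.0, -1.0]] q [ 0.08  0.45  0.52  0.   -1.64  1.64] w 0.01558120932034851 F [-0.2 -0.6 -0.5]
```

{"name": "servo_tool", "arguments": {
  "moves": [
    [0.008, 0, 0.03, 0, 1],
    [0, 0, 0.07, 0, 1],
    [0, 0, 0.07, 0, 1],
    [0, 0, 0.06, 0, 1],
    [0, 0, 0.06, 0, 1],
    [0, 0, 0.04, 0, 1],
    [0, 0, 0, 0, 1]
  ]
}}

```text
clock: 28.28
tcp_pos: [0.6382, -0.1041, 0.2166]
eef_rot: [-3.133, -0.23, 0.002]
wrist_force: [-1.5, -0.2, 1.0]
width: 0.0161
gripper_force: 59.9
```

```bash
python3 - <<'E'
from tools import *
inside()
E
```

```text
tip above eye 538 [ 43.6  -2.8 -20.5] [54.8  8.  -8. ]
28.325 tcp [ 0.6385 -0.1042  0.2173] R [[0.989, 0.146, -0.0], [0.146, -0.989, -0.0], [-0.0, 0.0, -1.0]] q [ 0.08  0.46  0.36  0.   -1.48  1.64] w 0.01546202546895787 F [ 0.  -0.2 -1. ]
```

{"name": "servo_tool", "arguments": {
  "moves": [
    [0, 0, 0, 0, 0.1],
    [0, 0, 0, 0, 0.1],
    [0, 0, 0, 0, 0.1],
    [0, 0, 0, 0, 0.1],
    [0, 0, 0, 0, 0.1],
    [0, 0, 0, 0, 0.1],
    [0, 0, -0.1, 0, 0.1],
    [0, 0, -0.2, 0, 0.1],
    [-0.1, 0, -0.2, 0, -1],
    [-0.25, 0, 0, 0, -1],
    [-0.25, 0, 0, 0, -1],
    [-0.2, -0.2, 0, 0.013, -1],
    [0, -0.25, 0, 0.013, -1],
    [0, -0.25, 0, 0, -1],
    [0, 0, 0, 0, -1]
  ]
}}

```text
clock: 30.2
tcp_pos: [0.4716, 0.0144, 0.3174]
eef_rot: [-3.141, 0.019, -0.001]
wrist_force: [0.2, -0.8, -1.2]
width: 0.0853
gripper_force: 0.0
```

```bash
cat >> tools.py <<'E'
def lid():
    w=shot("wrist","lid");P=worldw(w);v,u=np.mgrid[0:384,0:512]
    m=(P[...,2]>.009)&(P[...,2]<.02)&(P[...,1]>-.06)&(P[...,1]<.33)&(P[...,0]>.3)&(P[...,0]<.6)&(v<250);m=cv2.morphologyEx(m.astype(np.uint8),cv2.MORPH_OPEN,np.ones((3,3)))>0
    print("plate",m.sum(),cv2.minAreaRect((P[m][:,:2]*1000).astype(np.float32)),np.median(P[m][:,2]),P[m].min(0),P[m].max(0))
    k=(P[...,2]>.032)&(P[...,2]<.055)&(P[...,1]>-.05)&(P[...,1]<.33)&(P[...,0]>.3)&(P[...,0]<.58)
    print("knob",k.sum(),cv2.minEnclosingCircle((P[k][:,:2]*1000).astype(np.float32)),P[k][:,2].max())
    m=(P[...,2]>.039)&(P[...,2]<.05)&(P[...,1]<-.06)&(P[...,1]>-.36)&(P[...,0]>.35)&(P[...,0]<.6);print("box",m.sum(),cv2.minAreaRect((P[m][:,:2]*1000).astype(np.float32)))
    m=(P[...,2]>.012)&(P[...,2]<.035)&(P[...,1]<-.09)&(P[...,1]>-.325)&(P[...,0]>.39)&(P[...,0]<.555);print("inside box pts",m.sum())
E
python3 - <<'E'
from tools import *
hang();lid();st()
E
```

```text
side slim1 71 [0.667 0.065 0.064] [0.678 0.084 0.182]
side stout0 67 [ 0.666 -0.043  0.067] [ 0.689 -0.02   0.184]
side stout1 76 [ 0.696 -0.102  0.064] [ 0.72  -0.074  0.182]
scene slim1 80 [0.67  0.065 0.064] [0.685 0.093 0.184]
scene stout0 133 [ 0.672 -0.046  0.064] [ 0.697 -0.014  0.185]
scene stout1 49 [ 0.71  -0.11   0.066] [ 0.727 -0.08   0.185]
plate 19190 ((462.5219421386719, 98.29811096191406), (266.5783996582031, 196.42266845703125), 87.93911743164062) 0.013961218066391267 [ 0.36133129 -0.03684426  0.00987028] [0.56391523 0.23417114 0.0178214 ]
knob 375 ((462.68896484375, 98.61483764648438), 16.351303100585938) 0.04969682004636584
box 2916 ((473.3948974609375, -207.88565063476562), (266.96929931640625, 196.53866577148438), 88.19210052490234)
inside box pts 11
30.35 tcp [0.4719 0.0116 0.3174] R [[1.0, -0.016, 0.0], [-0.016, -1.0, -0.0], [0.0, 0.0, -1.0]] q [ 0.36  0.09  0.12  0.   -1.6   1.2 ] w 0.08536479591144616 F [ 0.6 -0.6 -0.5]
```

{"name": "servo_tool", "arguments": {
  "moves": [
    [0, 0, 0, 0.003, -1],
    [-0.03, -0.21, 0.1, 0, -1],
    [-0.032, -0.223, 0.15, 0, -1],
    [0, 0, 0.28, 0, -1],
    [0, 0, 0.28, 0, -1],
    [0, 0, 0.25, 0, -1],
    [0, 0, 0, 0, -1],
    [0, 0, 0, 0, -1]
  ]
}}

```text
clock: 31.35
tcp_pos: [0.4642, 0.0989, 0.1074]
eef_rot: [-3.141, 0.056, -0.005]
wrist_force: [0.7, 0.1, 0.8]
width: 0.0854
gripper_force: 0.0
```

```bash
python3 - <<'E'
from tools import *
go(.4626,.0985,.024,-2)
P=worldw(get_image("wrist"));k=(P[...,2]>.032)&(P[...,2]<.055)&(P[...,1]>-.0)&(P[...,1]<.2)&(P[...,0]>.4)&(P[...,0]<.53)
print("knob",k.sum(),cv2.minEnclosingCircle((P[k][:,:2]*1000).astype(np.float32)),P[k][:,2].max())
E
```

```text
31.35 tcp [0.4642 0.0989 0.1074] R [[0.999, -0.036, 0.003], [-0.036, -0.999, 0.0], [0.003, -0.001, -1.0]] q [ 0.54  0.18 -0.31  0.   -1.07  0.99] w 0.08542668497627333 F [0.7 0.1 0.8]
yaw -2.058923627622839 shift [-0.009  0.003  0.417] turn -0.00016367674339677526
knob 1376 ((462.6686096191406, 98.59811401367188), 16.313390731811523) 0.05032803257629243
```

Knob confirmed. Grasp, lift and traverse to above the box.

{"name": "servo_tool", "arguments": {
  "moves": [
    [-0.009, 0.002, 0.15, 0, -1],
    [0, 0, 0.15, 0, -1],
    [0, 0, 0.08, 0, -1],
    [0, 0, 0.035, 0, -1],
    [0, 0, 0, 0, 1],
    [0, 0, 0, 0, 1],
    [0, 0, 0, 0, 1],
    [0, 0, 0, 0, 1],
    [0, 0, 0, 0, 1],
    [0, 0, -0.05, 0, 1],
    [0, 0, -0.15, 0, 1],
    [0, 0, -0.2, 0, 1],
    [0, 0, -0.2, 0, 1],
    [0, 0, 0, 0, 1],
    [0, 0, 0, 0, 1]
  ],
  "squeeze": 70
}}

```text
clock: 33.28
tcp_pos: [0.4599, 0.0984, 0.1417]
eef_rot: [-3.141, 0.056, 0.002]
wrist_force: [-0.3, -0.3, -2.7]
width: 0.0298
gripper_force: 69.5
```

```bash
cat >> tools.py <<'E'
def lidheld():
    "lid plate top in the hand: rect in world, height"
    w=get_image("wrist");P=worldw(w);o=st();z=o["tcp_pos"][2]
    m=(abs(P[...,2]-(z-.0085))<.008)&(abs(P[...,1]-o["tcp_pos"][1])<.17)&(P[...,0]>.36)
    p=P[m];print("held lid",m.sum(),"z",np.median(p[:,2]),"y",p[:,1].min(),p[:,1].max(),"x",p[:,0].max(),"tilt",np.linalg.lstsq(np.c_[p[:,:2],np.ones(len(p))],p[:,2],rcond=None)[0].round(4))
    q=p[(p[:,0]>.45)];ys=np.linspace(q[:,1].min()+.03,q[:,1].max()-.03,12);e=[[y,np.percentile(q[abs(q[:,1]-y)<.006][:,0],99.5)] for y in ys];k=np.polyfit(*np.array(e).T,1);print("yaw",np.degrees(np.arctan(-k[0])),"far edge x at tcp y",np.polyval(k,o["tcp_pos"][1]))
E
python3 - <<'E'
from tools import *
lidheld()
E
```

```text
33.325 tcp [0.4597 0.0983 0.1412] R [[0.999, -0.036, -0.002], [-0.036, -0.999, -0.001], [-0.002, 0.001, -1.0]] q [ 0.54  0.15 -0.26 -0.   -1.16  0.99] w 0.029931210920704852 F [ 0.1 -0.9 -2.5]
held lid 87200 z 0.13210371178053865 y -0.03948364130377611 0.23180777214889187 x 0.5628312092344332 tilt [-0.0039 -0.0017  0.1342]
yaw -2.094528942336122 far edge x at tcp y 0.5579506492363389
```

{"name": "servo_tool", "arguments": {
  "moves": [
    [0.009, 0.11, 0, 0, 1],
    [0.0165, 0.2, 0, 0, 1],
    [0.0165, 0.2, 0, 0, 1],
    [0.0165, 0.2, 0, 0, 1],
    [0.0165, 0.2, 0, 0, 1],
    [0.0165, 0.2, 0, 0, 1],
    [0.0165, 0.2, 0, 0, 1],
    [0.015, 0.217, 0, 0, 1],
    [0, 0, 0, 0, 1],
    [0, 0, 0, 0, 1],
    [0, 0, 0, 0, 1]
  ]
}}

```text
clock: 34.7
tcp_pos: [0.4743, -0.2066, 0.1418]
eef_rot: [-3.141, 0.054, 0.002]
wrist_force: [0.3, 0.2, -2.3]
width: 0.0297
gripper_force: 69.8
```

```bash
python3 - <<'E'
from tools import *
lidheld();go(.4732,-.2078,.08,-2)
E
```

```text
34.75 tcp [ 0.4744 -0.2066  0.142 ] R [[0.999, -0.034, -0.001], [-0.034, -0.999, 0.0], [-0.001, -0.0, -1.0]] q [-0.11  0.24 -0.15 -0.   -1.19  1.64] w 0.029539774073714654 F [-0.8 -0.1 -1.9]
held lid 87178 z 0.13221717565282098 y -0.34472885635823125 -0.07331487469886884 x 0.5771164688268402 tilt [-0.0033 -0.002   0.1335]
yaw -1.9939826788581134 far edge x at tcp y 0.5722487767910495
34.75 tcp [ 0.4744 -0.2066  0.142 ] R [[0.999, -0.034, -0.001], [-0.034, -0.999, 0.0], [-0.001, -0.0, -1.0]] q [-0.11  0.24 -0.15 -0.   -1.19  1.64] w 0.029539774073714654 F [-0.8 -0.1 -1.9]
yaw -1.9568488632801 shift [-0.006  0.006  0.31 ] turn 0.0001198642686663889
```

{"name": "servo_tool", "arguments": {
  "moves": [
    [-0.004, 0.001, 0.08, 0, 1],
    [0, 0, 0.12, 0, 1],
    [0, 0, 0.08, 0, 1],
    [0, 0, 0.05, 0, 1],
    [0, 0, 0.03, 0, 1],
    [0, 0, 0.02, 0, 1],
    [0, 0, 0.01, 0, 1],
    [0, 0, 0, 0, 1]
  ]
}}

```text
clock: 35.75
tcp_pos: [0.4739, -0.2077, 0.0645]
eef_rot: [3.141, -0.056, 0.001]
wrist_force: [-0.1, 0.5, -1.5]
width: 0.0299
gripper_force: 69.8
```

{"name": "servo_tool", "arguments": {
  "moves": [
    [0, 0, 0.007, 0, 1],
    [0, 0, 0.004, 0, 1],
    [0, 0, 0, 0, 1],
    [0, 0, 0, 0, 1]
  ]
}}

```text
clock: 36.25
tcp_pos: [0.4738, -0.2077, 0.0621]
eef_rot: [3.141, -0.056, 0.0]
wrist_force: [-0.5, 0.6, -1.3]
width: 0.03
gripper_force: 69.8
```

Release and withdraw, then check everything.

{"name": "servo_tool", "arguments": {
  "moves": [
    [0, 0, 0, 0, -1],
    [0, 0, 0, 0, -1],
    [0, 0, 0, 0, -1],
    [0, 0, 0, 0, -1],
    [0, 0, -0.1, 0, -1],
    [0, 0, -0.25, 0, -1],
    [0, 0, -0.28, 0, -1],
    [0, 0, -0.28, 0, -1],
    [-0.1, 0, -0.25, 0, -1],
    [0, 0, 0, 0, -1],
    [0, 0, 0, 0, -1],
    [0, 0, 0, 0, -1]
  ]
}}

```text
clock: 37.75
tcp_pos: [0.4533, -0.2068, 0.2926]
eef_rot: [-3.141, 0.055, 0.004]
wrist_force: [-0.5, -0.7, -0.2]
width: 0.085
gripper_force: 0.0
```

```bash
python3 - <<'E'
from tools import *
st();w=get_image("wrist");P=worldw(w);b=shot("side","end")
m=(P[...,2]>.045)&(P[...,2]<.066)&(P[...,0]>.36)&(P[...,0]<.6)&(P[...,1]<-.05)&(P[...,1]>-.37);p=P[m]
print(cv2.minAreaRect((p[:,:2]*1000).astype(np.float32)),np.median(p[:,2]),np.linalg.lstsq(np.c_[p[:,:2],np.ones(len(p))],p[:,2],rcond=None)[0].round(4))
hang()
a=cv2.resize(b["color"][120:310,180:350],None,fx=3,fy=3,interpolation=2);cv2.imwrite("pics/end2.png",a[...,::-1])
E
```

```text
37.75 tcp [ 0.4533 -0.2068  0.2926] R [[0.999, -0.035, -0.003], [-0.035, -0.999, 0.001], [-0.003, -0.001, -1.0]] q [-0.11  0.14  0.12 -0.   -1.55  1.65] w 0.08502545870830454 F [-0.5 -0.7 -0.2]
((474.3443603515625, -209.2274627685547), (266.6039123535156, 195.11746215820312), 87.94267272949219) 0.05200946413085962 [ 0.0006 -0.0006  0.0516]
side slim1 73 [0.668 0.066 0.062] [0.678 0.088 0.184]
side stout0 55 [ 0.682 -0.054  0.066] [ 0.694 -0.028  0.182]
side stout1 70 [ 0.716 -0.106  0.06 ] [ 0.726 -0.08   0.182]
scene slim1 81 [0.668 0.067 0.061] [0.683 0.095 0.181]
scene stout0 136 [ 0.681 -0.055  0.06 ] [ 0.703 -0.015  0.184]
scene stout1 27 [ 0.716 -0.106  0.071] [ 0.726 -0.084  0.163]
```

View pics/end2.png

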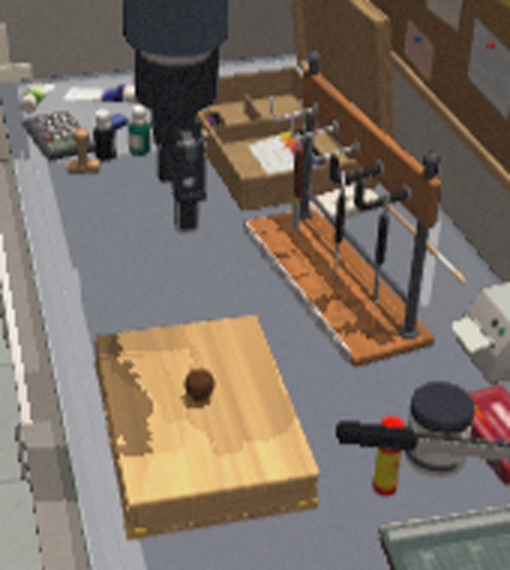

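The lid sits level at its original height (0.052 m). Both scrapers hang at (338,210) and (380,240) and the knife at (297,180), with the bystanders in place.

```bash
python3 -c "
from plant import arm
print(arm.job_done())"
```

```text
the job is handed in; nothing more can be done
None
```

The job is handed in: the box held three tools, the palette knife now hangs on a slim hook and the two scrapers on the stout hooks, and the lid is back on the empty box, level and at its original height.

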